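# Set the inspection camera to its red stop

### The arm

A 6-joint arm with a two-finger parallel gripper is mounted at the origin on the work surface. World frame = base frame: x ahead of the robot, y to its left, z up, the work surface at z = 0. Lengths are in mm, angles in rad, forces in N, time in s.
With the tool pointing down it reaches from about 275 to 1000 mm from the base axis. Payload 8.4 kg.
Tool frame: the origin (TCP) lies between the finger pads; the fingertips stand 22 mm ahead of it and the grasp point (between the pads) lies 3 mm ahead of it (r.nose_length is the z of the fingertips in the tool frame, in mm); z points along the fingers, y is the line along which they close (so a half turn about z gives the same grasp; the last joint's range is limited). The gripper opens to 85 mm and grips with 20 to 120 N. Pads are 22 mm wide; open, the fingers measure 114 mm over their backs; the gripper's body (76 mm by 85 mm) begins 54 mm behind the grasp point. The pads swing forward as they close: fully open they stand 13 mm farther back than shut.
Start: joints at [1.253, 0.353, 1.633, -0, 1.155, -0.002], TCP at [194.109, 594.096, 253.281] pointing down, gripper open.
Joint ranges: [-2.63, 2.63], [-0.92, 2.1], [0.06, 2.66], [-1.3, 4.44], [0, 2.69], [-3.02, 3.02]. Speed limits (rad/s): [2.22, 2.22, 2.79, 3.14, 3.14, 3.14].

### API

Orientations are given as [roll, pitch, yaw] about the fixed x, y, z axes, in that order (R = Rz(yaw) Ry(pitch) Rx(roll)).
In Python, from rig import r, cams, sensors gives the robot as it stands (r), with the cameras (cams) and the readings (sensors).
- The arm moves only by the shell command python3 steer.py 'ROWS' [FORCE]. ROWS is one flat JSON list of numbers that holds 1 to 5 rows one after another, with no inner brackets; each row has 7 numbers: a rotation vector rx, ry, rz in rad, then dx, dy, dz in mm, then the opening from 0.0 (shut) to 1.0 (fully open); each row shifts and turns the commanded pose from where the row before left it, along the tool's axes as they then stand; what a row does not reach is not made up. A row lasts 1/12 s, in which the tool goes at most 41.7 mm and 0.125 rad, less where a joint would pass 70% of its speed; a pose out of reach is approached as far as the arm can. The fingers move at their own pace and stop on an object; FORCE is the grip in N (left out, the last holds). Time passes only in rows, so rows that do not move let the fingers close. It prints the time, the measured TCP pose, the force, the opening and the grip force at its end. Input that does not fit is refused with a message, and nothing moves.
- sensors.sense(): the state, without advancing time (a new reading comes with each control period).
- cams.grab_frame(name): name is "side" or "top"; returns the picture (420x560x3 uint8, red, green, blue); there is no depth.
- cams.camera_params(name): a dict with "fx", "fy", "cx", "cy" (pixels), "rvec" (rotation vector, rad) and "tvec" (3), from world to camera coordinates, as OpenCV has them. Camera axes: x right, y down, z forward; pixel columns grow to the right and rows downward; lengths in mm; the calibration is good to about 2 mm. A picture is of the moment at which its call begins. camera_params takes no time and is no camera call.
- r.sign_off(): hands the job in; it is judged then, once.
The state is a dict: "clock": time; "qpos": joint angles; "qvel": joint speeds; "joint_efforts": joint torques, N m; "eef_pos": TCP position; "tcp_rot": TCP orientation; "contact_force": force on the tool from outside, world axes, zero at the start; "wrist_torque": the same for the moment, N m; "opening": opening from 0.0 (shut) to 1.0 (fully open); "grasp_force": force on a finger pad.
Only numpy, scipy, OpenCV 4.12 (cv2) and the standard library are available. Lean on these libraries where they do the work, as an engineer would, in place of code of your own. Each camera call takes 0.05 s, during which the arm holds its last target. There are 200 camera calls.

### The job

Set the inspection camera to its red-marked working distance: with a fingertip press the orange thumb pad in the middle of the camera's saddle to free the brake, and keeping it down push the saddle along the rail until it is up against the red stop. Then take the finger away so that the pad springs up and the brake holds the saddle there. Do not force the saddle against its brake, do not touch the camera, and leave the oil bottle, the Petri dish and the hex driver where they are.

Things in the scene. Friction and masses are not known exactly. Their poses are not given: they have to be found in the camera images.
- rig: The imaging rig, fixed to the bench: a dark grey breadboard 300 mm (its x) by 600 mm (its y), 12.7 mm thick, origin at the centre of its underside. An aluminium rail 46 mm wide runs along the rig's y axis over x = 0, from y = -210 to +210 mm, top face 38 mm above the bench. At the +y end, over rig x = 20 to 110 mm, stands a black slide holder with a white back light, 100 mm high.
- saddle (a joint): Travel of the saddle along the rail, m, positive towards the rig's +y; 0 with the saddle at mid-rail. Range -0.155 to 0.155, but the two stops block it sooner. Braked, it takes 14 to 20 N to drag; with the pad down about 1.5 N. The saddle is a black and aluminium carriage 100 mm long (rig y) and 80 mm wide, its deck 54 mm above the bench.
- saddle_mid (a point): Centre of the saddle at the height of the rail's top face (38 mm above the bench). Its two end faces lie 50 mm either side along the rig's y.
- thumb_pad: Orange brake-release pad in the middle of the saddle's deck, 62 mm along the rail by 42 mm across. Origin: middle of its top face, 58 mm above the bench when up (4 mm above the deck), axes as the rig's. A 4 mm high lip, 6 mm wide, crosses each end of the pad, leaving 50 mm between the lips along the rail.
- brake (a joint): How far the pad is pressed down, m: 0 up (brake on), 0.004 fully down, flush with the deck. The spring needs 7 N to start and 9 N fully down; the brake eases off gradually and is fully off from 0.002 on. It springs up when let go.
- camera: Small camera with a black lens on the saddle's far side (rig x = 53 to 84 mm from the rail's middle), lens looking along rig +y, 82 mm long, from 46 to 78 mm above the bench; rides with the saddle. Origin: under its middle. Not to be touched.
- red_stop: Aluminium clamp with a red top and sides, fixed astride the rail at one or the other side of the saddle: 24 mm along the rail, 70 mm across, top 52 mm above the bench. Origin: its centre, at the height of the rail's top face. When the saddle is up against it, this origin is 62 mm from saddle_mid.
- blue_stop: The same clamp with a blue top and sides, at the other side of the saddle. Not the one wanted.
- oil_bottle: Small blue dropper bottle with a white nozzle cap, 26 mm across, 68 mm tall, loose on the breadboard on the robot's side of the rail. Origin: centre of its base.
- petri_dish: Closed clear Petri dish with cream agar, 60 mm across, 14 mm high, loose on the breadboard on the robot's side of the rail. Origin: centre of its base.
- hex_driver: Hex driver with a yellow block handle 80 by 20 by 18 mm and a thin steel shaft, 145 mm long in all, lying loose on the breadboard on the far side of the rail, roughly along it. Origin: its underside, near mid-length.

How it is judged (in metres and radians):
On the way, in this order (a step that is already met when the one before it is completed fails the run):
1. a finger presses the thumb pad down before the saddle is moved (pad at least 2.5 mm down, saddle within 8 mm of its start) (value of joint brake above 0.0025 m and distance of saddle_mid from where it was at the start of the episode below 0.008 m and contact force between the fingers and thumb_pad above 2 N), for 0.1 s.
2. the saddle comes up against the red stop with the pad still held down by the finger (at least 2 mm) (horizontal distance between saddle_mid and red_stop below 0.064 m and value of joint brake above 0.002 m and contact force between the fingers and thumb_pad above 2 N), for 0.1 s.
At the end, for the whole second after the job is handed in: The saddle rests against the red stop (gap under 2 mm), the thumb pad is up (less than 0.8 mm down) with the brake on, and the oil bottle, Petri dish and hex driver are within 15 mm of where they were (horizontal distance between saddle_mid and red_stop below 0.064 m and value of joint brake below 0.0008 m and velocity of joint saddle between -0.005 and 0.005 m/s and distance of each of oil_bottle, petri_dish, hex_driver from where it was at the start of the episode below 0.015 m); the robot touches nothing.
It fails at once if the saddle is dragged with its brake on (moves faster than 20 mm/s with the pad less than 1 mm down) (value of joint brake below 0.001 m and (velocity of joint saddle above 0.02 m/s or velocity of joint saddle below -0.02 m/s)).
It fails at once if the camera is touched with more than 2 N (contact force between any of the fingers, the arm and camera above 2 N).
It fails at once if the oil bottle is lifted or shifted by more than 15 mm (distance of oil_bottle from where it was at the start of the episode above 0.015 m).
It fails at once if the Petri dish is lifted or shifted by more than 15 mm (distance of petri_dish from where it was at the start of the episode above 0.015 m).
It fails at once if the hex driver is lifted or shifted by more than 15 mm (distance of hex_driver from where it was at the start of the episode above 0.015 m).
It also fails if it takes over 38 s, if anything falls off the work surface, if the arm or the gripper's body presses on something with over 40 N, if the wrist force passes 120 N, or if a joint passes its speed limit or range.

## Working session

There is one attempt and no reset: what is moved stays moved. The work goes in short steps, Python scripts to look and compute and a shell command to move; the robot and the scene stay as the last step left them, time stands still between calls to the robot, and variables do not carry over. Pictures are saved under pics/ and viewed, at most 10 in all, crops included, and the job is handed in when it is done.

```bash
mkdir -p pics; ls
python3 - <<'E'
from rig import r, cams, sensors
import cv2
for n in("top","side"):
    cv2.imwrite(f"pics/{n}0.png",cams.grab_frame(n)[:,:,::-1]); print(cams.camera_params(n))
s=sensors.sense(); print(s,r.nose_length)
E
```

```text
pics
rig.py
steer.py
{'fx': 451.57076980081405, 'fy': 451.57076980081405, 'cx': 278.2257175043441, 'cy': 203.34715173122967, 'rvec': array([ 2.18238805, -2.14540863,  0.18610575]), 'tvec': array([-21.20374191, 559.86546876, 667.86125519])}
{'fx': 543.5335102488978, 'fy': 543.5335102488978, 'cx': 275.4857106512466, 'cy': 210.17777354931408, 'rvec': array([ 0.28078065, -2.69229958,  1.37857487]), 'tvec': array([566.62369649, 126.79248592, 806.28450362])}
{'clock': 0.1, 'qpos': array([ 1.25258780e+00,  3.53564124e-01,  1.63405294e+00,  2.80060628e-06,
        1.15518776e+00, -2.39215244e-03]), 'qvel': array([ 0.00081471, -0.00069748, -0.00155286, -0.00054007, -0.00110802,
       -0.00090269]), 'joint_efforts': array([-6.98411768e-04, -6.06355262e+01, -3.42817318e+01, -3.76229241e-05,
        3.99071228e-03,  1.77202014e-05]), 'eef_pos': array([193.99240003, 593.71932066, 252.6488761 ]), 'tcp_rot': array([-3.14038050e+00, -5.46049858e-06,  2.82577515e+00]), 'contact_force': array([-0.10034733,  0.6159837 ,  0.49776997]), 'wrist_torque': array([0.01678384, 0.05288142, 0.04211001]), 'grasp_force': 0.0, 'opening': 0.9986266538259546} 22.0
```

View pics/top0.png

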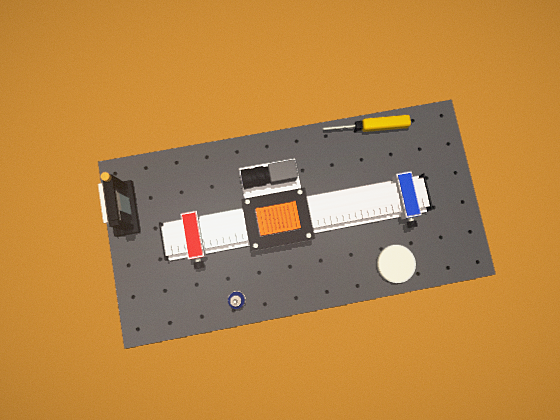

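View pics/side0.png

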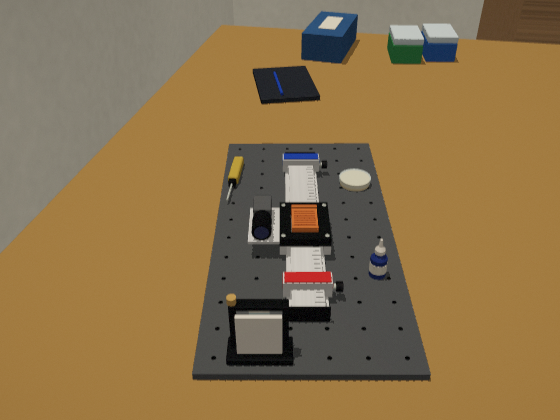

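The top picture shows the orange pad at about (278,219), the red stop at (193,235) on the slide-holder side and the blue stop at (409,194). The oil bottle is at (236,300) and the dish at (397,264), both on the robot's side. The camera is at (270,174) and the driver at (370,125), both on the far side.

```bash
cat > h.py <<'E'
from rig import r, cams, sensors
import numpy as np, cv2
from scipy.spatial.transform import Rotation as R
def world(n,uv,z):
    c=cams.camera_params(n); M=cv2.Rodrigues(c["rvec"])[0]; o=-M.T@c["tvec"]
    d=M.T@np.array([(uv[0]-c["cx"])/c["fx"],(uv[1]-c["cy"])/c["fy"],1]); return o+d*(z-o[2])/d[2]
def blob(im,lo,hi):
    m=cv2.inRange(cv2.cvtColor(im,cv2.COLOR_RGB2HSV),lo,hi)
    m[:,:150]=0; m[:140]=0; m[280:]=0; m[:,440:]=0
    n,l,s,c=cv2.connectedComponentsWithStats(m); i=1+np.argmax(s[1:,4])
    q=cv2.minAreaRect(np.argwhere(l==i)[:,::-1].astype(np.float32)); return c[i],q
E
python3 - <<'E'
from h import *
im=cams.grab_frame("top")
for nm,lo,hi,z in(("pad",(5,180,120),(20,255,255),58),("red",(0,180,100),(3,255,255),52),("blue",(110,150,60),(130,255,255),52)):
    c,q=blob(im,lo,hi); b=np.array([world("top",p,z)[:2] for p in cv2.boxPoints(q)])
    print(nm,c,q,world("top",c,z).round(1),"mid",b.mean(0).round(1),"sides",np.linalg.norm(b-np.roll(b,1,0),axis=1).round(1))
for uv,z in(((236,300),68),((397,264),14),((270,174),78),((101,161),12.7),((125,348),12.7),((494,274),12.7),((452,100),12.7)): print(uv,world("top",uv,z).round(1))
s=R.from_euler("xyz",sensors.sense()["tcp_rot"]).as_matrix(); print(s.round(3))
cv2.imwrite("pics/crop.png",cv2.resize(im[150:270,150:350],None,fx=4,fy=4,interpolation=3)[:,:,::-1])
E
```

```text
pad [277.92787177 217.86286732] ((277.9147033691406, 217.80198669433594), (27.645811080932617, 40.69688415527344), 79.2156982421875) [535.3 -10.9  58. ] mid [535.5 -11. ] sides [42.  62.1 42.3 61.6]
red [191.49070632 234.45539033] ((191.4053955078125, 234.43243408203125), (42.08613967895508, 12.823122024536133), 80.53767395019531) [508.3 119.4  52. ] mid [508.5 119.5] sides [63.9 19.3 64.  19.1]
blue [408.49420849 193.78957529] ((408.6123352050781, 193.82022094726562), (41.5990104675293, 12.667085647583008), 77.00537872314453) [ 577.3 -214.    52. ] mid [ 577.5 -214.2] sides [65.  20.3 65.1 20. ]
(236, 300) [413.   48.6  68. ]
(397, 264) [ 469.  -204.8   14. ]
(270, 174) [598.7   2.5  78. ]
(101, 161) [627.8 276.8  12.7]
(125, 348) [334.5 220.1  12.7]
(494, 274) [ 455.4 -363.1   12.7]
(452, 100) [ 747.3 -305.8   12.7]
[[-0.951  0.311 -0.   ]
 [ 0.311  0.951 -0.001]
 [-0.    -0.001 -1.   ]]
```

View pics/crop.png

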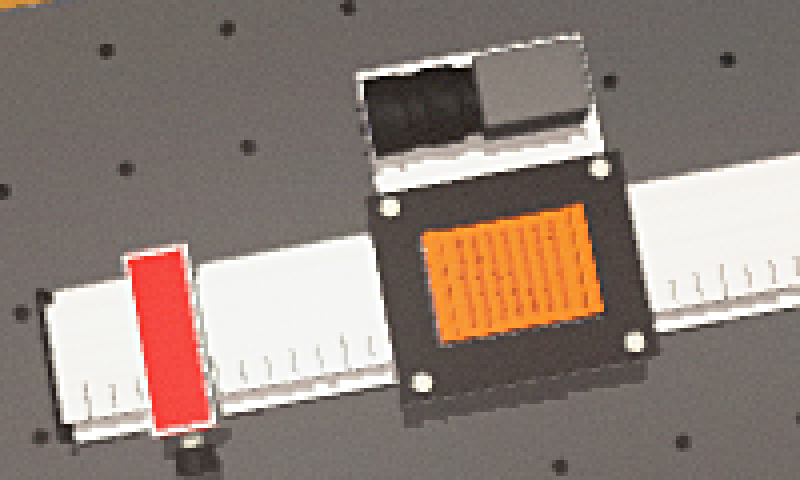

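The pad measures 62 x 42 mm, which agrees with the sizes given. Its middle is at (535.3,-11) and the red stop at (508.4,119.5), so the rail runs along (-0.203,0.979) and the saddle has to travel about 71 mm. I'll turn the tool's y axis to the rail, shut the gripper and go over the pad.

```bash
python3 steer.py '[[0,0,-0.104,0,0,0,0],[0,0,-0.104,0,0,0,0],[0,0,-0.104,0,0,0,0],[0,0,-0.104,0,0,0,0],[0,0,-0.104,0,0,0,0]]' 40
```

```text
refused: ROWS must be one flat list, 7 numbers to a row, no inner brackets. Nothing was moved.
```

Refused on format, not on reach. It needs one flat list, 7 numbers to a row, no inner brackets.

```bash
python3 steer.py '[0,0,-0.104,0,0,0,0,0,0,-0.104,0,0,0,0,0,0,-0.104,0,0,0,0,0,0,-0.104,0,0,0,0,0,0,-0.104,0,0,0,0]' 40
python3 steer.py '[0,0,0,-10,-33,0,0,0,0,0,-10,-33,0,0,0,0,0,-10,-33,0,0,0,0,0,-10,-33,0,0,0,0,0,-10,-33,0,0]'
python3 steer.py '[0,0,0,-10,-33,0,0,0,0,0,-10,-33,0,0,0,0,0,-10,-33,0,0,0,0,0,-10,-33,0,0,0,0,0,-10,-33,0,0]'
python3 steer.py '[0,0,0,-10,-33,0,0,0,0,0,-10,-33,0,0,0,0,0,-10,-33,0,0,0,0,0,-10,-33,0,0,0,0,0,-10,-33,0,0]'
cat >> h.py <<'E'
def togo(p):
    s=sensors.sense(); M=R.from_euler("xyz",s["tcp_rot"]).as_matrix()
    print("t",s["clock"],"eef",s["eef_pos"].round(1),"F",s["contact_force"].round(1),"tool y",M[:,1].round(3),"go",(M.T@(np.array(p)-s["eef_pos"])).round(1),"open",round(s["opening"],3))
E
python3 -c "
from h import *
togo([535.3,-11,80+30])"
```

```text
clock: 0.57
eef_pos: [194.0, 593.9, 252.9]
tcp_rot: [-3.141, -0.0, -2.932]
contact_force: [-0.2, -0.3, -0.1]
opening: 0.301
grasp_force: 0.0
clock: 0.98
eef_pos: [276.8, 441.1, 253.0]
tcp_rot: [-3.141, -0.0, -2.937]
contact_force: [0.8, -0.1, -0.2]
opening: -0.003
grasp_force: 0.0
clock: 1.4
eef_pos: [359.3, 289.6, 253.2]
tcp_rot: [-3.142, -0.0, -2.937]
contact_force: [0.4, 0.1, -0.4]
opening: -0.002
grasp_force: 0.0
clock: 1.82
eef_pos: [441.8, 138.2, 253.3]
tcp_rot: [3.142, 0.0, -2.937]
contact_force: [0.1, -0.1, 0.8]
opening: -0.0
grasp_force: 0.0
t 1.8167 eef [441.8 138.2 253.3] F [ 0.1 -0.1  0.8] tool y [-0.203  0.979  0.   ] go [ -61.3 -165.   143.3] open -0.0
```

```bash
python3 steer.py '[0,0,0,-12,-31,0,0,0,0,0,-12,-31,0,0,0,0,0,-12,-31,0,0,0,0,0,-12,-31,0,0,0,0,0,-12,-31,0,0]'
python3 steer.py '[0,0,0,0,0,35,0,0,0,0,0,0,35,0,0,0,0,0,0,35,0,0,0,0,0,0,20,0,0,0,0,0,0,0,0]'
python3 steer.py '[0,0,0,0,0,0,0,0,0,0,0,0,0,0]'
python3 - <<'E'
from h import *
togo([535.3,-11,90])
cv2.imwrite("pics/s1.png",cv2.resize(cams.grab_frame("side")[130:310,180:420],None,fx=3,fy=3,interpolation=3)[:,:,::-1])
E
```

```text
clock: 2.23
eef_pos: [532.1, -1.5, 253.2]
tcp_rot: [3.141, -0.0, -2.938]
contact_force: [0.3, 1.0, 0.2]
opening: 0.002
grasp_force: 0.0
clock: 2.65
eef_pos: [528.4, 0.0, 124.0]
tcp_rot: [3.14, -0.008, -2.938]
contact_force: [-0.7, -0.1, -0.8]
opening: -0.002
grasp_force: 0.0
clock: 2.82
eef_pos: [532.4, 0.2, 129.5]
tcp_rot: [-3.141, 0.001, -2.937]
contact_force: [-0.4, 0.1, 0.5]
opening: 0.002
grasp_force: 0.0
t 2.8167 eef [5.324e+02 2.000e-01 1.295e+02] F [-0.4  0.1  0.5] tool y [-0.203  0.979 -0.   ] go [ -0.5 -11.6  39.5] open 0.002
```

View pics/s1.png

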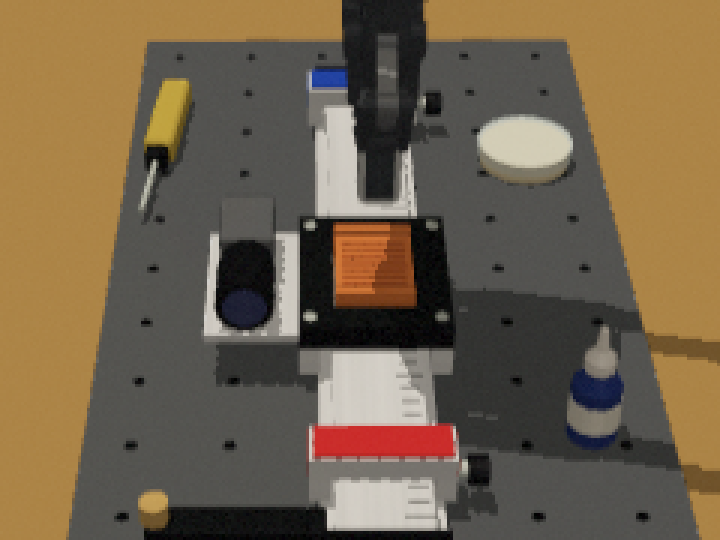

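The side crop shows the shut fingers with their tip at about (380,198), lined up laterally with the orange pad (about 335–415 across). The camera is well clear on the left and the bottle and dish on the right. Next I'll go down to just above the pad.

```bash
python3 steer.py '[0,0,0,0,-9,0,0,0,0,0,0,0,14,0,0,0,0,0,0,14,0,0,0,0,0,0,13,0,0,0,0,0,0,0,0]'
python3 steer.py '[0,0,0,0,0,0,0,0,0,0,0,0,0,0,0,0,0,0,0,2,0,0,0,0,0,0,2,0,0,0,0,0,0,0,0]'
python3 -c "
from h import *
togo([535.3,-11,80])"
```

```text
clock: 3.28
eef_pos: [533.0, -9.2, 86.6]
tcp_rot: [3.141, -0.001, -2.937]
contact_force: [-1.2, 0.2, -0.2]
opening: 0.002
grasp_force: 0.0
clock: 3.7
eef_pos: [533.5, -8.6, 83.5]
tcp_rot: [-3.141, 0.0, -2.937]
contact_force: [-0.3, 0.3, -0.4]
opening: -0.005
grasp_force: 0.0
t 3.7 eef [533.5  -8.6  83.5] F [-0.3  0.3 -0.4] tool y [-0.203  0.979 -0.   ] go [-1.3 -2.7  3.5] open -0.005
```

```bash
for i in 1; do python3 steer.py '[0,0,0,0,0,1,0,0,0,0,0,0,1,0,0,0,0,0,0,1,0,0,0,0,0,0,1,0,0,0,0,0,0,0,0]'; done
python3 steer.py '[0,0,0,0,0,1,0,0,0,0,0,0,0,0,0,0,0,0,0,0,0]'
```

```text
clock: 4.12
eef_pos: [533.4, -8.6, 79.3]
tcp_rot: [3.142, -0.0, -2.937]
contact_force: [-1.5, 0.4, 4.5]
opening: 0.002
grasp_force: 2.1
clock: 4.37
eef_pos: [533.5, -8.6, 78.6]
tcp_rot: [-3.142, 0.0, -2.937]
contact_force: [-1.5, 0.0, 6.6]
opening: 0.001
grasp_force: 3.5
```

```bash
python3 steer.py '[0,0,0,0,0,1,0,0,0,0,0,0,1,0,0,0,0,0,0,0,0]'
python3 steer.py '[0,0,0,0,0,1,0,0,0,0,0,0,0.5,0,0,0,0,0,0,0,0,0,0,0,0,0,0,0]'
```

```text
clock: 4.62
eef_pos: [533.4, -8.6, 76.6]
tcp_rot: [-3.142, 0.0, -2.937]
contact_force: [-1.6, 0.0, 8.6]
opening: 0.0
grasp_force: 4.0
clock: 4.95
eef_pos: [533.5, -8.7, 75.9]
tcp_rot: [-3.141, 0.0, -2.937]
contact_force: [-5.5, 0.5, 17.6]
opening: -0.003
grasp_force: 8.8
```

The pad is bottomed, at a TCP height of about 76 mm with 17.6 N. Now I push toward the red stop with the pad held down.

```bash
python3 steer.py '[0,0,0,0,2,0,0,0,0,0,0,3,0,0,0,0,0,0,4,0,0,0,0,0,0,4,0,0,0,0,0,0,4,0,0]'
python3 steer.py '[0,0,0,0,4,0,0,0,0,0,0,4,0,0,0,0,0,0,4,0,0,0,0,0,0,4,0,0,0,0,0,0,4,0,0]'
python3 steer.py '[0,0,0,0,4,0,0,0,0,0,0,4,0,0,0,0,0,0,4,0,0,0,0,0,0,3,0,0,0,0,0,0,0,0,0]'
python3 - <<'E'
from h import *
im=cams.grab_frame("top")
cv2.imwrite("pics/t2.png",cv2.resize(im[150:270,150:350],None,fx=4,fy=4,interpolation=3)[:,:,::-1])
E
```

```text
clock: 5.37
eef_pos: [530.1, 7.8, 75.9]
tcp_rot: [-3.141, 0.0, -2.937]
contact_force: [-5.0, -2.7, 17.2]
opening: -0.001
grasp_force: 8.7
clock: 5.78
eef_pos: [526.0, 27.5, 75.9]
tcp_rot: [-3.141, 0.0, -2.937]
contact_force: [-4.1, -2.1, 17.6]
opening: -0.0
grasp_force: 8.8
clock: 6.2
eef_pos: [522.9, 42.7, 75.9]
tcp_rot: [-3.142, 0.0, -2.937]
contact_force: [-5.5, 0.3, 18.0]
opening: -0.001
grasp_force: 8.9
```

View pics/t2.png

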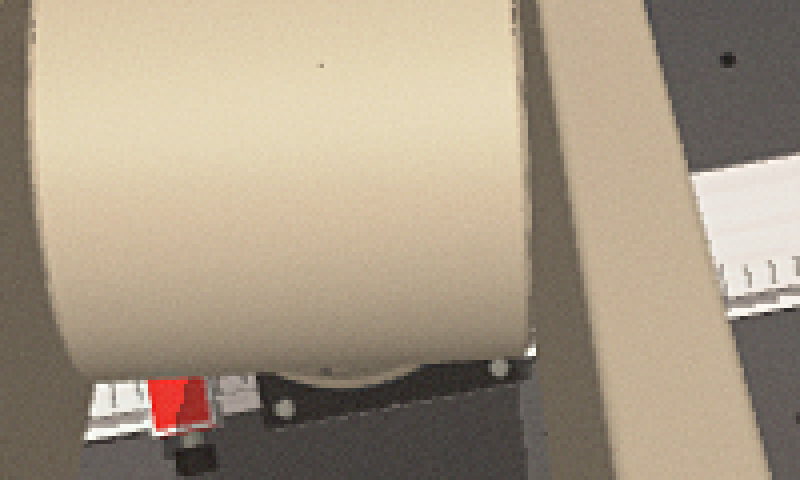

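The corner screw moved from (422,381) to (285,408), about 52 mm, so the saddle is following the finger. About 19 mm is left, so I'll slow down near the stop.

```bash
python3 steer.py '[0,0,0,0,4,0,0,0,0,0,0,4,0,0,0,0,0,0,4,0,0,0,0,0,0,3,0,0,0,0,0,0,0,0,0]'
python3 steer.py '[0,0,0,0,1,0,0,0,0,0,0,1,0,0,0,0,0,0,1,0,0,0,0,0,0,0,0,0]'
```

```text
clock: 6.67
eef_pos: [519.8, 57.3, 75.9]
tcp_rot: [3.142, 0.0, -2.937]
contact_force: [-5.2, 0.5, 18.3]
opening: -0.002
grasp_force: 9.0
clock: 7.0
eef_pos: [519.3, 59.9, 75.9]
tcp_rot: [-3.141, 0.0, -2.937]
contact_force: [-5.8, -1.1, 18.1]
opening: 0.001
grasp_force: 9.0
```

```bash
python3 steer.py '[0,0,0,0,1,0,0,0,0,0,0,0,0,0,0,0,0,0,0,0,0]'
```

```text
clock: 7.25
eef_pos: [519.2, 60.4, 75.9]
tcp_rot: [-3.141, 0.0, -2.937]
contact_force: [-5.0, -5.0, 17.6]
opening: -0.001
grasp_force: 8.9
```

```bash
python3 steer.py '[0,0,0,0,0.7,0,0,0,0,0,0,0,0,0,0,0,0,0,0,0,0]'
```

```text
clock: 7.5
eef_pos: [519.2, 60.6, 75.9]
tcp_rot: [-3.14, 0.0, -2.937]
contact_force: [-4.5, -8.8, 17.7]
opening: 0.004
grasp_force: 8.8
```

The side force rises to 9 N with no motion after 70.8 mm, against 71.2 mm expected, so the saddle is at the stop. I'll lift straight up.

```bash
python3 steer.py '[0,0,0,0,0,-2,0,0,0,0,0,0,-2,0,0,0,0,0,0,-4,0,0,0,0,0,0,-10,0,0,0,0,0,0,-20,0]'
python3 steer.py '[0,0,0,0,0,-30,0,0,0,0,0,0,-30,0,0,0,0,0,0,-30,0,0,0,0,0,0,-30,0,0,0,0,0,0,0,0]'
python3 steer.py '[0,0,0,0,-35,0,0,0,0,0,0,-35,0,0,0,0,0,0,-35,0,0,0,0,0,0,-35,0,0,0,0,0,0,-35,0,0]'
python3 steer.py '[0,0,0,0,-35,0,0,0,0,0,0,-35,0,0,0,0,0,0,-35,0,0,0,0,0,0,-10,0,0,0,0,0,0,0,0,0]'
python3 - <<'E'
from h import *
im=cams.grab_frame("top")
for nm,lo,hi,z in(("pad",(5,180,120),(20,255,255),58),("red",(0,180,100),(3,255,255),52)):
    print(nm,world("top",blob(im,lo,hi)[0],z).round(1))
cv2.imwrite("pics/t3.png",im[:,:,::-1])
E
```

```text
clock: 7.92
eef_pos: [517.4, 61.5, 111.9]
tcp_rot: [3.141, -0.004, -2.937]
contact_force: [-0.4, 0.3, -0.2]
opening: -0.001
grasp_force: 0.0
clock: 8.33
eef_pos: [521.7, 62.1, 239.1]
tcp_rot: [-3.141, 0.009, -2.937]
contact_force: [0.5, 1.0, 0.1]
opening: 0.004
grasp_force: 0.0
clock: 8.75
eef_pos: [554.3, -111.1, 233.0]
tcp_rot: [3.141, 0.0, -2.937]
contact_force: [1.3, 0.4, -0.4]
opening: -0.002
grasp_force: 0.0
clock: 9.17
eef_pos: [577.8, -224.7, 232.6]
tcp_rot: [-3.141, -0.0, -2.94]
contact_force: [-0.2, 0.2, 0.5]
opening: 0.005
grasp_force: 0.0
pad [520.7  59.2  58. ]
red [508.2 119.3  52. ]
```

View pics/t3.png

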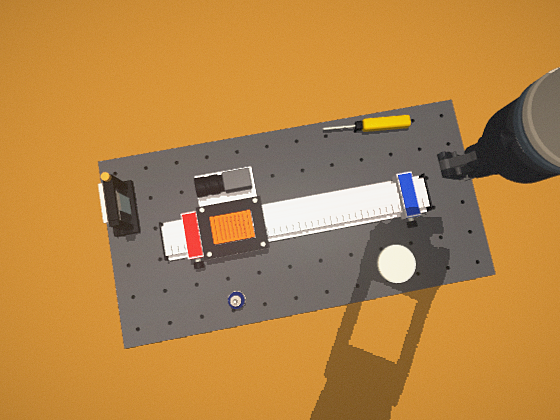

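The saddle (pad at (232,227)) sits against the red stop at (193,235). I measure 61.4 mm between their centres, against 62 mm expected. The bottle, dish and driver are where they were.

```bash
python3 -c "
from rig import r, cams, sensors
print(r.sign_off())"
```

```text
the job is handed in; nothing more can be done
None
```

I pushed the saddle up against the red stop with the pad held down, then lifted the finger away to let the brake hold it there. The bottle, dish and hex driver look unmoved in the last picture, and the job is handed in; no verdict came back.

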